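# Swing the bench magnifier over the chip

## Task

The bench magnifier has been swung aside. With a fingertip, gently push its two jointed arms round until the middle of the lens is straight above the large square chip on the circuit board, ready for inspection, then take the hand away. Only push, never pinch or force the magnifier, and leave its stand, the board and everything else on the bench where they are.

Things in the scene. Friction and masses are not known exactly. Their poses are not given: they have to be found in the camera images.
- magnifier: the magnifier's stand: a loose heavy steel disc (3.6 kg, 170 mm across, 20 mm high) with an upright post 18 mm across in its middle; origin at the centre of its underside, z up. It carries both arms; their highest point is 209 mm above the bench.
- pivot (a point): the upright hinge on top of the post (hub 32 mm across, 180 to 206 mm above the bench), at mid-height of the upper arm: 192 mm above the bench. The upper arm turns about it.
- upper_arm (a joint): angle of the upper arm about the post (rad, -3.6 to 0.6): at 0 it points along the stand's -y axis; it grows anticlockwise seen from above. Upper arm: a straight bar from pivot to elbow, 180 mm between the axes, 12 mm wide, 184 to 200 mm above the bench. Stiff hinge (0.5 N m, 4 to 6 N at 130 mm from the post); stays where left, carries the lens arm along at an unchanged angle.
- elbow (a point): the upright hinge at the outer end of the upper arm, 192 mm above the bench (knuckle 26 mm across, up to 207 mm). The lens arm turns about it.
- lens_arm (a joint): angle between lens arm and upper arm (rad, -0.83 to 3.97): pi/2 when in line; it grows anticlockwise seen from above. Lens arm: a straight bar below the upper arm, 12 mm wide, 156 to 172 mm above the bench, bare from 13 to 112 mm from the elbow's axis, then the lens ring. Light hinge (0.05 N m, 1 N at 80 mm): a slow square push leaves the upper arm all but still; stays where left.
- lens_center (a point): the middle of the lens, 164 mm above the bench, 170 mm from the elbow's axis: a round glass in a white ring 116 mm across and 16 mm high at the end of the lens arm.
- board: a green circuit board, 88 x 72 mm, clamped in a low black holder (100 x 76 mm, up to 38 mm high), loose on the bench, 0.6 kg; origin at the centre of the underside, x along the 100 mm side.
- chip (a point): centre of the top of the large square black chip (26 mm square, the largest part on the board, off the board's centre), 32 mm above the bench.
- multimeter: bystander: multimeter lying on its back, 185 x 88 mm, 54 mm high, loose; origin at the centre of its underside.
- flux_bottle: bystander: small white bottle, 42 mm across, 105 mm high, loose; origin at the centre of its underside.
- fan_heatsink: bystander: finned aluminium heatsink with a fan on top, 60 x 60 mm, 56 mm high, loose; origin at the centre of its underside.
- solder_spool: bystander: metal spool standing on its flange, 60 mm across, 40 mm high, loose; origin at the centre of its underside.
Things that resemble listed ones, but are neither listed nor needed, are in the scene too. Leave any pink or purple look-alike of the board alone.

How it is judged (in metres and radians):
At the end, for the whole second after the job is handed in: The middle of the lens is within 15 mm, seen from above, of the centre of the large chip; both arms are at rest; the stand is upright and within 15 mm, and the board within 10 mm, of where they stood (horizontal distance between lens_center and chip below 0.015 m and velocity of joint upper_arm between -0.02 and 0.02 rad/s and velocity of joint lens_arm between -0.02 and 0.02 rad/s and distance of magnifier from where it was at the start of the episode below 0.015 m and angle between magnifier's own z axis and vertical below 0.05 rad and distance of board from where it was at the start of the episode below 0.01 m); the robot touches nothing.
It fails at once if the magnifier is pinched or forced: more than 30 N from the fingers or the arm (contact force between any of the fingers, the arm and magnifier above 30 N).
It fails at once if the magnifier's stand is shoved more than 20 mm, lifted or tipped (distance of magnifier from where it was at the start of the episode above 0.02 m or angle between magnifier's own z axis and vertical above 0.1 rad).
It fails at once if the circuit board is moved more than 10 mm (distance of board from where it was at the start of the episode above 0.01 m).
It fails at once if a bystander is moved more than 10 mm (distance of any of multimeter, flux_bottle, fan_heatsink, solder_spool from where it was at the start of the episode above 0.01 m).
It also fails if it takes over 58 s, if anything falls off the work surface, if the arm or the gripper's body presses on something with over 40 N, if the wrist force passes 120 N, or if a joint passes its speed limit or range.

## Robot

A 7-joint arm with a two-finger parallel gripper is mounted at the origin on the work surface. World frame = base frame: x ahead of the robot, y to its left, z up, the work surface at z = 0. Lengths are in m, angles in degrees, forces in N, time in s.
With the tool pointing down it reaches from about 0.425 to 0.875 m from the base axis. Payload 4.7 kg.
Tool frame: the origin (TCP) lies at the very end of the fingers, on their centre line; the grasp point (between the pads) lies 19 mm behind it (env.grasp_offset is the distance from the TCP to the grasp point, in m); z points along the fingers, y is the line along which they close (so a half turn about z gives the same grasp; the last joint's range is limited). The gripper opens to 87 mm and grips with 3 to 60 N. Pads are 19 mm wide; open, the fingers measure 117 mm over their backs; the gripper's body (75 mm by 190 mm) begins 51 mm behind the grasp point.
Start: joints at [-75.109, 18.392, -4.016, 83.108, 1.295, 78.541, -3.26], TCP at [0.158, 0.63, 0.199] pointing down, gripper open.
Joint ranges: [-163.93, 163.93], [-17.29, 119.83], [-79.2, 71.16], [3.27, 140.29], [-89.18, 269.18], [5.43, 117.66], [-154.24, 154.24]. Speed limits (degrees/s): [147.25, 147.25, 180, 180, 180, 180, 180].

## Interface

Orientations are given as [roll, pitch, yaw] about the fixed x, y, z axes, in that order (R = Rz(yaw) Ry(pitch) Rx(roll)).
In Python, from cell import env gives the robot as it stands. The module is installed in compiled form; this text tells all that it offers.
- The arm moves only by the tool drive_tool, never from a script. Its argument "moves" is one flat list of numbers, 5 for each row, row after row: the shift along the tool's x, y, z in units of 40 mm (1.0 is 40 mm), then the turn about the tool's z in units of 10 degrees (1.0 is 10 degrees), then the finger opening in mm, from 0 to 87. A call has 1 to 5 rows; each row is the pose to reach, as a shift and turn from the pose commanded when the call began, along the tool's axes at that moment; what a row does not reach only later rows make up. A row lasts 1/8 s, in which the tool goes at most 62.5 mm and 10.7 degrees, less where a joint would pass 70% of its speed; a pose out of reach is approached as far as the arm can. A call with a gripper value outside its range is refused whole. The fingers move at their own pace and stop on an object; "squeeze" is the grip in N (left out, the last holds). Time passes only in rows, so rows that repeat a pose let the fingers close. It gives the time, the measured TCP pose, the force, the opening and the grip force at its end, in the units of the state.
- env.get_obs(): the state, without advancing time (a new reading comes with each control period).
- env.read_camera(name): name is "scene" or "top" or "wrist"; returns (picture, depth): 384x512x3 uint8, red, green, blue; 384x512 float32, m along the optical axis (not along the pixel's ray), 0 where there is no reading.
- env.camera_model(name): a dict with "K" (3x3 intrinsics, pixels), "rvec" (rotation vector, rad) and "tvec" (3), from world to camera coordinates, as OpenCV has them; the wrist camera has in their place "tool_from_camera" (4x4, takes a point from camera to tool coordinates, whose origin is the TCP and whose axes are the flange's). Camera axes: x right, y down, z forward; pixel columns grow to the right and rows downward; lengths in m; the calibration is good to about 2 mm. The wrist camera is an equidistant fisheye: a pixel r from the principal point sees the ray r / f radians off the axis. A picture is of the moment at which its call begins: read the wrist's pose just before it. camera_model takes no time and is no camera call.
- env.sign_off(): hands the job in; it is judged then, once.
The state is a dict: "time_s": time; "qpos": joint angles; "joint_velocities": joint speeds; "effort": joint torques, N m; "tool_pos": TCP position; "tool_rot": TCP orientation; "force": force on the tool from outside, world axes, zero at the start; "wrist_torque": the same for the moment, N m; "grip_width": finger opening in m; "grasp_force": force on a finger pad.
Only numpy, scipy, OpenCV 4.12 (cv2) and the standard library are available. Lean on these libraries where they do the work, as an engineer would, in place of code of your own. Each camera call takes 0.05 s, during which the arm holds its last target. There are 200 camera calls.

## Working session

There is one attempt and no reset: what is moved stays moved. The work goes in short steps, Python scripts to look and compute and a tool call to move; the robot and the scene stay as the last step left them, time stands still between calls to the robot, and variables do not carry over. Pictures are saved under pics/ and viewed, at most 10 in all, crops included, and the job is handed in when it is done.

Besides the shell and the picture viewer there is one more tool, called after "Request:" by a JSON object that holds its "method" and its "body". drive_tool: Moves the arm, as the interface text tells. Its arguments: {"type":"object","properties":{"moves":{"type":"array","items":{"type":"number"}},"squeeze":{"type":"number"}},"required":["moves"]}

```bash
ls; mkdir -p pics
cat > h.py <<'E'
import numpy as np, cv2
from cell import env
def cam(n):
    m=env.camera_model(n); R,_=cv2.Rodrigues(np.array(m["rvec"],float)); return np.array(m["K"]),R,np.array(m["tvec"],float).ravel()
def ray(n,u,v,z):
    K,R,t=cam(n); d=R.T@np.linalg.solve(K,np.array([u,v,1.])); c=-R.T@t
    return c+d*(z-c[2])/d[2]
def proj(n,P):
    K,R,t=cam(n); p=K@(R@np.array(P)+t); return p[:2]/p[2]
def cloud(n,dep):
    K,R,t=cam(n); v,u=np.indices(dep.shape); 
    p=np.stack([(u-K[0,2])/K[0,0]*dep,(v-K[1,2])/K[1,1]*dep,dep],-1)
    return (p-t)@R
E
python3 - <<'E'
from h import *
o=env.get_obs(); print(o["time_s"],o["tool_pos"],o["tool_rot"],o["force"])
for n in("top","scene"):
    p,d=env.read_camera(n); np.savez(f"{n}0.npz",p=p,d=d); K,R,t=cam(n); print(n,-R.T@t,K[0,0])
    cv2.imwrite(f"pics/{n}0.png",cv2.resize(p[...,::-1],(800,600)))
E
```

```text
pics
0.0 [0.15807769 0.62986645 0.19809686] [-1.79893616e+02  8.20522708e-03  1.65918158e+02] [ 0.69047987 -0.29661744  0.83889449]
top [0.2917003  0.02521699 1.09333751] 363.4416927854645
scene [1.34079588 0.15748711 0.82405833] 435.6988752919502
```

View pics/top0.png

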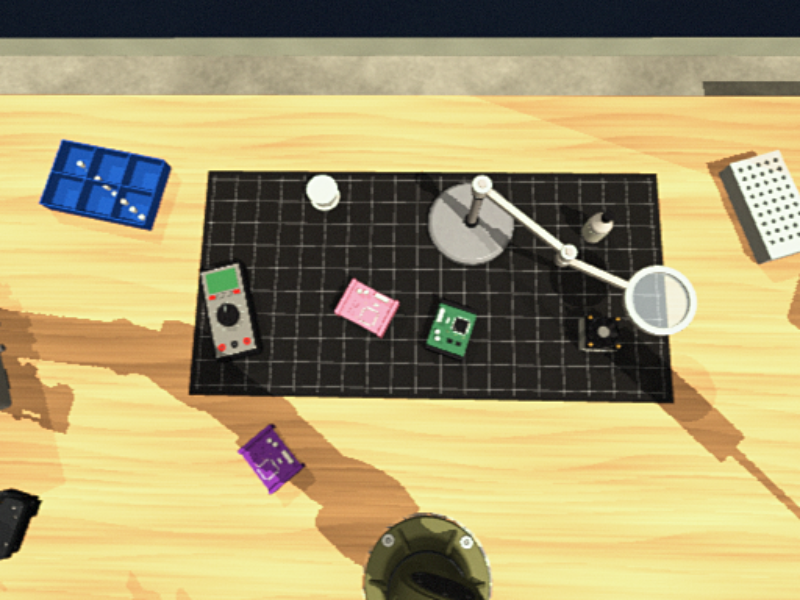

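View pics/scene0.png

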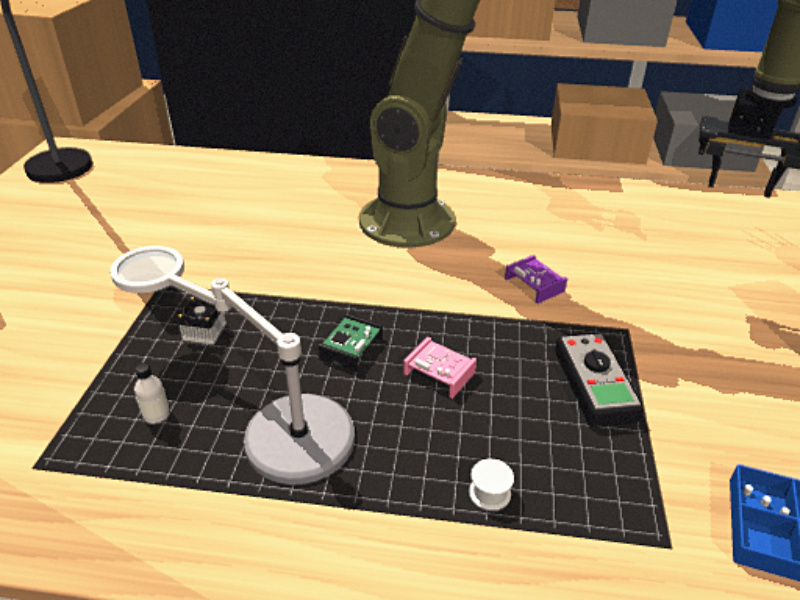

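The top view (800x600 px) shows the pivot hub at about (482,184), the elbow at (568,252), the lens ring at (660,300) and the stand disc at (470,223). Three things could be taken for the board: green (452,330), pink (367,307) and purple (272,460). I choose the green one. On it, the chip is the black square at (462,325), and smaller black parts sit near (455,341).

Run:
```python
from h import *
s=512/800
z=np.load("top0.npz"); p,d=z["p"],z["d"]
c=p[185:235,265:315]; cv2.imwrite("pics/board.png",cv2.resize(c[...,::-1],(600,600),interpolation=cv2.INTER_CUBIC))
hsv=cv2.cvtColor(p,cv2.COLOR_RGB2HSV)
g=cv2.inRange(hsv,(45,80,50),(85,255,255)); g[:, :260]=0
cn=max(cv2.findContours(g,0,2)[0],key=cv2.contourArea); print("green",cv2.minAreaRect(cn))
m=np.zeros_like(g); cv2.fillPoly(m,[cv2.convexHull(cn)],255)
dk=((p.max(-1)<60)&(m>0)).astype(np.uint8)
n,l,st,ce=cv2.connectedComponentsWithStats(dk)
for i in range(1,n):
    if st[i,4]>8: print(st[i],ce[i],ray("top",*ce[i],.032))
C=cloud("top",d)
b=cv2.minAreaRect(cn)[0]; print("board",ray("top",*b,.03))
# magnifier from depth
H=C[...,2]; X,Y=C[...,0],C[...,1]
for lo,hi,nm in((.15,.18,"lens"),(.18,.204,"upper"),(.2,.215,"hub")):
    k=(d>0)&(H>lo)&(H<hi)&(X>.3)&(X<.95)
    n,l,st,ce=cv2.connectedComponentsWithStats(k.astype(np.uint8))
    for i in range(1,n):
        if st[i,4]>8: print(nm,st[i],ce[i],C[l==i].mean(0).round(4))
for nm,u,v,zz in(("pivot",482,184,.206),("elbow",568,252,.207),("lens",660,300,.172),("disc",470,223,.02),("heatsink",603,332,.056),("flux",598,227,.09),("spool",323,190,.04)): print(nm,ray("top",u*s,v*s,zz).round(4))
```

```text
green ((288.7000427246094, 210.39999389648438), (25.61444854736328, 28.144271850585938), 18.434947967529297)
[291 204   8   9  51] [294.50980392 207.88235294] [ 0.45783275 -0.06043698  0.032     ]
board [ 0.45042189 -0.04348307  0.03      ]
lens [303 125   7   4  13] [305.76923077 127.        ] [ 0.6584 -0.0811  0.1629]
lens [ 355  162   91   53 1926] [416.201973   189.54257529] [ 0.4884 -0.3615  0.1681]
upper [302 117  67  51 454] [335.68281938 141.63876652] [ 0.6058 -0.153   0.1974]
hub [303 112  13  13 121] [308.65289256 118.09917355] [ 0.6657 -0.0838  0.2063]
hub [315 125  13  10  32] [321.65625 129.09375] [ 0.6379 -0.1175  0.2011]
hub [327 133  20  17  62] [336.70967742 140.70967742] [ 0.6067 -0.1553  0.2014]
hub [347 146  11  11  28] [351.82142857 151.78571429] [ 0.5774 -0.1927  0.2013]
hub [358 156  12  11  86] [363.56976744 161.03488372] [ 0.5524 -0.2205  0.2042]
pivot [ 0.6667 -0.0834  0.206 ]
elbow [ 0.551  -0.2196  0.207 ]
lens [ 0.4811 -0.3752  0.172 ]
disc [ 0.6633 -0.0816  0.02  ]
heatsink [ 0.4441 -0.3185  0.056 ]
flux [ 0.6332 -0.3084  0.09  ]
spool [0.7225 0.2094 0.04  ]
```

View pics/board.png

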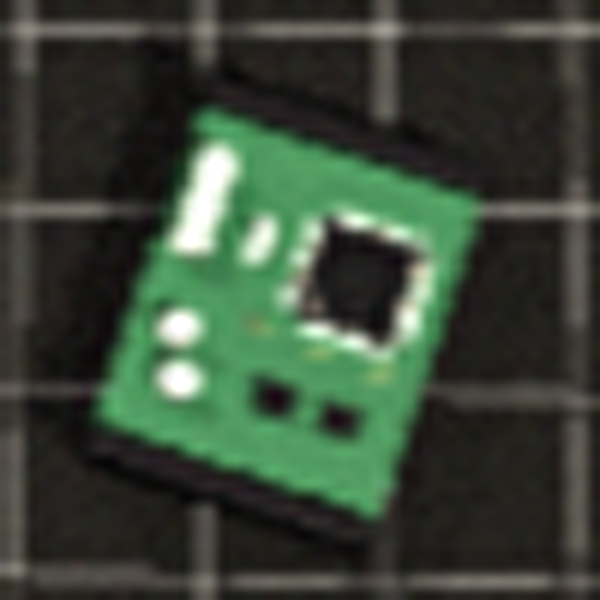

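The crop confirms the green board. The only large black square with pins is the chip, at crop (365,283), which is (0.458,-0.060) in world coordinates. The measured geometry fits: pivot to elbow is 179 mm and elbow to lens is 170 mm. 

Plan:
1. Turn the upper arm about -5°.
2. Swing the lens arm about 122° clockwise.

I'll set out with the fingers closed, up and over the bench.

Request:
{"method": "drive_tool", "body": {"moves": [0,0,-1.5,0,0,0,0,-2.6,0,0,-8.5,-3.8,-2.6,0,0,-8.5,-3.8,-2.6,0,0,-8.5,-3.8,-2.6,0,0], "squeeze": 10}}

```text
time_s: 0.72
tool_pos: [0.3069, 0.5131, 0.3028]
tool_rot: [-180.0, 0.0, 165.9]
force: [0.8, 1.1, 0.8]
grip_width: 0.045
grasp_force: 0.0
```

```bash
cat > mv.py <<'E'
import sys
from h import *
from scipy.spatial.transform import Rotation as Ro
def rows(T):  # targets x,y,z,yaw
    o=env.get_obs(); p=np.array(o["tool_pos"]); R=Ro.from_euler("xyz",o["tool_rot"],degrees=True).as_matrix()
    print("at",p.round(4),np.round(o["tool_rot"],2),"t",round(o["time_s"],2),"F",np.round(o["force"],1))
    for t in T:
        d=R.T@(np.array(t[:3])-p)/.04; dy=-((t[3]-o["tool_rot"][2]+180)%360-180)/10
        print(t,"->",d.round(2),round(dy,2))
if __name__=="__main__": rows([list(map(float,a.split(","))) for a in sys.argv[1:]])
E
python3 mv.py .5,.2,.3,140 .57,0,.3,140 .61,-.205,.3,140
```

```text
at [0.3069 0.5131 0.3028] [-179.98    0.    165.94] t 0.72 F [0.8 1.1 0.8]
[0.5, 0.2, 0.3, 140.0] -> [-6.59 -6.42  0.07] 2.59
[0.57, 0.0, 0.3, 140.0] -> [ -9.5  -10.85   0.07] 2.59
[0.61, -0.205, 0.3, 140.0] -> [-11.71 -15.57   0.08] 2.59
```

Request:
{"method": "drive_tool", "body": {"moves": [-6.6,-6.4,0,1,0,-6.6,-6.4,0,2,0,-6.6,-6.4,0,2.6,0,-6.6,-6.4,0,2.6,0,-6.6,-6.4,0,2.6,0]}}

```text
time_s: 1.35
tool_pos: [0.4709, 0.247, 0.3029]
tool_rot: [-180.0, -0.0, 139.9]
force: [0.3, 1.3, -0.7]
grip_width: 0.0013
grasp_force: 0.0
```

```bash
python3 mv.py .61,-.205,.3,140
```

```text
at [0.4709 0.247  0.3029] [-1.8000e+02 -1.0000e-02  1.3992e+02] t 1.35 F [ 0.3  1.3 -0.7]
[0.61, -0.205, 0.3, 140.0] -> [-9.94 -6.41  0.07] -0.01
```

Request:
{"method": "drive_tool", "body": {"moves": [-9.9,-6.4,0,0,0,-9.9,-6.4,0,0,0,-9.9,-6.4,0,0,0,-9.9,-6.4,0,0,0,-9.9,-6.4,0,0,0]}}

```text
time_s: 1.98
tool_pos: [0.5619, -0.0515, 0.303]
tool_rot: [180.0, -0.0, 139.9]
force: [1.1, -0.2, -0.7]
grip_width: 0.0003
grasp_force: 0.0
```

```bash
python3 mv.py .61,-.205,.3,140
```

```text
at [ 0.5619 -0.0515  0.303 ] [ 1.7997e+02 -1.0000e-02  1.3994e+02] t 1.98 F [ 1.1 -0.2 -0.7]
[0.61, -0.205, 0.3, 140.0] -> [-3.39 -2.16  0.07] -0.01
```

Request:
{"method": "drive_tool", "body": {"moves": [-3.4,-2.2,0,0,0,-3.4,-2.2,0,0,0,-3.4,-2.2,0,0,0,-3.4,-2.2,0,0,0]}}

```text
time_s: 2.48
tool_pos: [0.6082, -0.2088, 0.3021]
tool_rot: [-179.8, -0.0, 139.6]
force: [0.1, -0.4, -0.0]
grip_width: 0.0006
grasp_force: 0.0
```

Run:
```python
from h import *
from mv import rows
rows([[.612,-.205,.184,140]])
from scipy.spatial.transform import Rotation as Ro
p,d=env.read_camera("scene"); cv2.imwrite("pics/s1.png",cv2.resize(p[...,::-1],(800,600)))
```

```text
at [ 0.6082 -0.2088  0.3021] [-1.7982e+02 -2.0000e-02  1.3955e+02] t 2.48 F [ 0.1 -0.4 -0. ]
[0.612, -0.205, 0.184, 140] -> [-0.01  0.14  2.95] -0.04
```

View pics/s1.png

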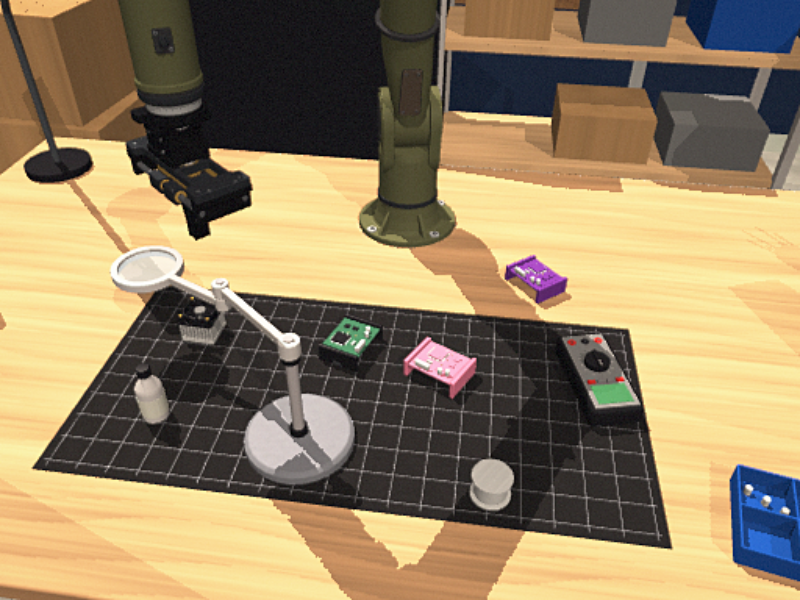

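The hand hangs above the arm at about (200,225), the fingers are closed, and nothing has moved. I'll go down beside the upper arm.

Request:
{"method": "drive_tool", "body": {"moves": [0,0.1,1,0,0,0,0.1,2,0,0,0,0.1,2.95,0,0,0,0.1,2.95,0,0]}}

```text
time_s: 3.02
tool_pos: [0.61, -0.198, 0.1821]
tool_rot: [-179.9, -0.4, 140.1]
force: [0.0, -0.2, -0.0]
grip_width: 0.0005
grasp_force: 0.0
```

Request:
{"method": "drive_tool", "body": {"moves": [0.15,0,0,0,0,0.3,0,0,0,0,0.4,0,0,0,0,0.5,0,0,0,0,0.5,0,0,0,0]}}

```text
time_s: 3.65
tool_pos: [0.5965, -0.1885, 0.1855]
tool_rot: [180.0, 0.0, 139.9]
force: [0.8, 0.2, -0.6]
grip_width: 0.0004
grasp_force: 0.0
```

Request:
{"method": "drive_tool", "body": {"moves": [0.06,0,0,0,0,0.12,0,0,0,0,0.18,0,0,0,0,0.18,0,0,0,0]}}

```text
time_s: 4.15
tool_pos: [0.5909, -0.184, 0.1851]
tool_rot: [180.0, -0.0, 139.9]
force: [0.7, -0.8, 1.4]
grip_width: 0.0008
grasp_force: 0.0
```

```bash
cat > look.py <<'E'
import sys
from h import *
from mv import rows
rows([])
for n in ("top","scene"):
    p,d=env.read_camera(n); np.savez("%s_%s.npz"%(n,sys.argv[1]),p=p,d=d)
    cv2.imwrite("pics/%s_%s.png"%(n,sys.argv[1]),cv2.resize(p[...,::-1],(800,600)))
    if n=="top":
        C=cloud(n,d); H,X,Y=C[...,2],C[...,0],C[...,1]
        w=(p.min(-1)>110)&(p.max(-1).astype(int)-p.min(-1)<70)
        for lo,hi,nm in((.15,.18,"lens"),(.18,.204,"upper"),(.2,.215,"hub")):
            k=w&(d>0)&(H>lo)&(H<hi)&(X>.3)&(X<.95)
            nn,l,st,ce=cv2.connectedComponentsWithStats(k.astype(np.uint8))
            for i in range(1,nn):
                if st[i,4]>20: print(nm,st[i],ce[i].round(1),C[l==i].mean(0).round(4))
E
python3 look.py a
```

```text
at [ 0.5909 -0.184   0.1851] [ 1.7999e+02 -1.0000e-02  1.3993e+02] t 4.15 F [ 0.7 -0.8  1.4]
lens [ 399  170   47   45 1637] [422.3 191.8] [ 0.4826 -0.3766  0.168 ]
upper [312 121  31  27 149] [327.1 133.6] [ 0.6263 -0.1314  0.1996]
hub [303 112  21  21 136] [310.3 119.4] [ 0.6623 -0.0882  0.2058]
hub [325 130   9  10  21] [328.9 134.6] [ 0.623  -0.1358  0.2012]
```

View pics/scene_a.png

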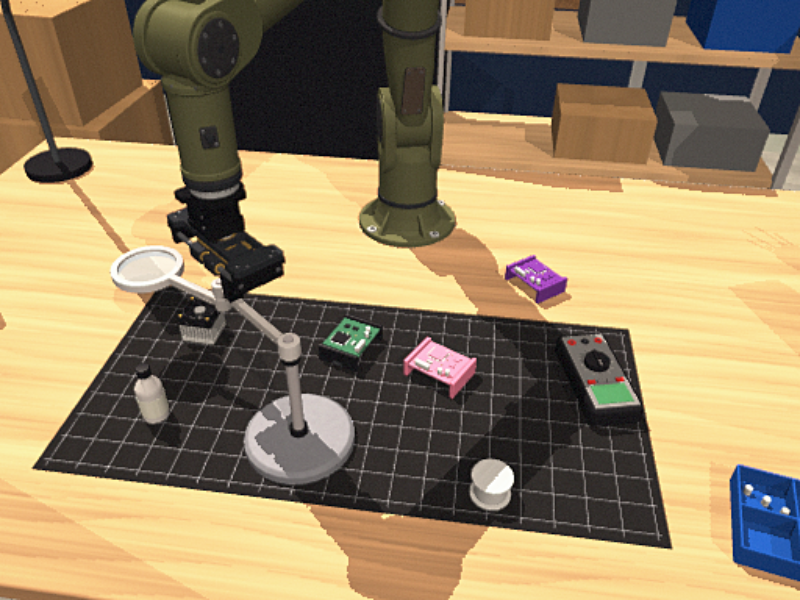

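Run:
```python
from h import *
for P in ([.5909,-.184,.185],[.5909,-.184,.255],[.6665,-.083,.206],[.551,-.22,.207],[.458,-.06,.032],[.481,-.375,.172],[0,0,0]):
    print(P,[(proj(n,P)*800/512).round(0) for n in("scene","top")])
for n in("scene","top"):
    print(cam(n))
t=cv2.imread("pics/top_a.png")[100:400,400:750]; s=cv2.imread("pics/scene_a.png")[180:400,80:360]
cv2.imwrite("pics/c1.png",np.hstack([cv2.resize(t,(380,326)),cv2.resize(s,(415,326))]))
```

```text
[0.5909, -0.184, 0.185] [array([235., 309.]), array([542., 232.])]
[0.5909, -0.184, 0.255] [array([228., 271.]), array([552., 218.])]
[0.6665, -0.083, 0.206] [array([286., 338.]), array([482., 184.])]
[0.551, -0.22, 0.207] [array([219., 279.]), array([568., 252.])]
[0.458, -0.06, 0.032] [array([339., 336.]), array([460., 325.])]
[0.481, -0.375, 0.172] [array([146., 263.]), array([660., 300.])]
[0, 0, 0] [array([406., 220.]), array([426., 581.])]
(array([[435.69887529,   0.        , 255.36807068],
       [  0.        , 435.69887529, 189.69591483],
       [  0.        ,   0.        ,   1.        ]]), array([[-0.13452423,  0.99085465,  0.01050223],
       [ 0.60686819,  0.09076111, -0.78960333],
       [-0.78333533, -0.09984731, -0.61352773]]), array([ 0.01566825, -0.17730087,  1.57160008]))
(array([[363.44169279,   0.        , 255.08261544],
       [  0.        , 363.44169279, 192.46779787],
       [  0.        ,   0.        ,   1.        ]]), array([[ 0.01683681, -0.99951722, -0.02611226],
       [-0.98066523, -0.0114155 , -0.19535967],
       [ 0.19496727,  0.02889662, -0.98038398]]), array([0.04884303, 0.49994226, 1.01428988]))
```

View pics/c1.png

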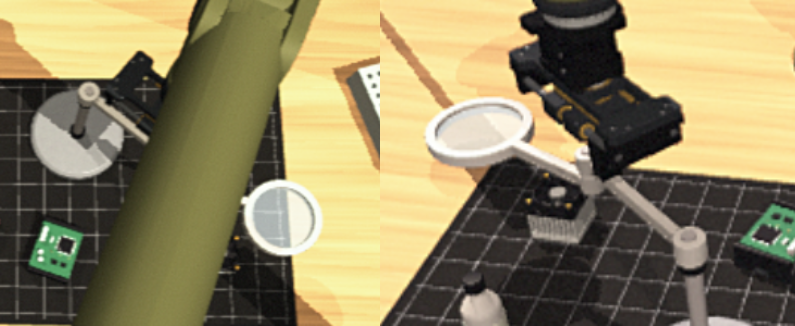

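Run:
```python
from h import *
z=np.load("scene_a.npz"); p,d=z["p"],z["d"]; C=cloud("scene",d)
X,Y,H=C[...,0],C[...,1],C[...,2]
near=(d>0)&(abs(X-.59)<.1)&(abs(Y+.184)<.1)
dk=near&(p.max(-1)<60)
for a in np.arange(.17,.27,.01):
    m=dk&(H>=a)&(H<a+.01)
    if m.sum(): print("dark z%.2f"%a,m.sum(),"x",X[m].min().round(3),X[m].max().round(3),"y",Y[m].min().round(3),Y[m].max().round(3))
w=(d>0)&(p.min(-1)>100)&(H>.18)&(H<.203)&(X>.5)&(X<.72)&(Y>-.26)&(Y<-.05)
A=C[w]; 
z0=np.load("scene0.npz"); p0,d0=z0["p"],z0["d"]; C0=cloud("scene",d0)
w0=(d0>0)&(p0.min(-1)>100)&(C0[...,2]>.18)&(C0[...,2]<.203)&(C0[...,0]>.5)&(C0[...,0]<.72)&(C0[...,1]>-.26)&(C0[...,1]<-.05)
for B in(C0[w0],A):
    vx,vy,x0,y0=cv2.fitLine(B[:,:2].astype(np.float32),cv2.DIST_HUBER,0,.005,.005).ravel(); print(len(B),"line dir",np.degrees(np.arctan2(vy,vx)),x0,y0,"y at x=.584",y0+vy/vx*(.584-x0))
s=p[105:175,110:190]; cv2.imwrite("pics/c2.png",cv2.resize(s[...,::-1],(640,560),interpolation=cv2.INTER_CUBIC))
```

```text
dark z0.17 5 x 0.675 0.68 y -0.091 -0.085
dark z0.18 1 x 0.568 0.568 y -0.21 -0.21
dark z0.19 1 x 0.579 0.579 y -0.198 -0.198
dark z0.20 2 x 0.589 0.599 y -0.181 -0.173
dark z0.21 37 x 0.589 0.606 y -0.197 -0.17
dark z0.22 23 x 0.594 0.604 y -0.196 -0.179
dark z0.23 24 x 0.591 0.607 y -0.196 -0.179
dark z0.24 20 x 0.593 0.607 y -0.197 -0.178
dark z0.25 5 x 0.594 0.607 y -0.195 -0.18
504 line dir 49.4187 0.60185367 -0.16731682 y at x=.584 -0.18816084
420 line dir 51.604637 0.6390993 -0.12165705 y at x=.584 -0.19118664
```

View pics/c2.png

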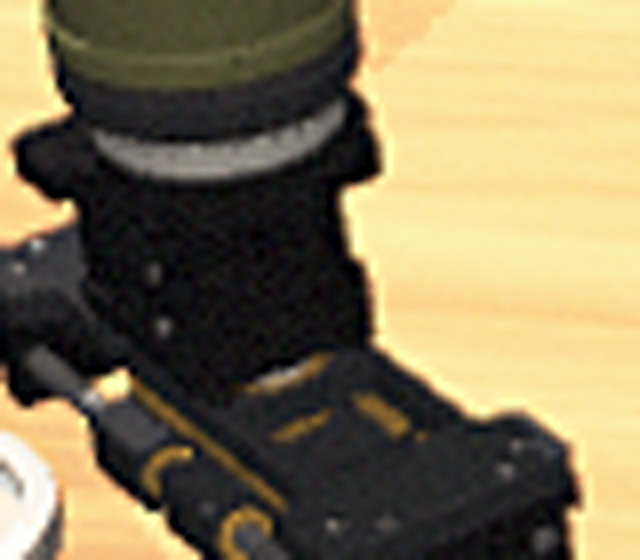

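Run:
```python
from h import *
print(proj("scene",[.6082,-.2088,.302])*800/512)
z=np.load("scene0.npz"); p,d=z["p"],z["d"]; C=cloud("scene",d)
m=(d>0)&(abs(C[...,0]-.158)<.1)&(abs(C[...,1]-.63)<.1)&(p.max(-1)<70)&(C[...,2]>.1)
print("scene0 finger min z",np.sort(C[m][:,2])[:30:5].round(3))
z=np.load("scene_a.npz"); p,d=z["p"],z["d"]; C=cloud("scene",d)
for c in(146,149,152):
    for r in range(178,202,1): print(c,r,p[r,c],C[r,c].round(3))
```

```text
[201.62016004 248.40658459]
scene0 finger min z [0.22  0.222 0.226 0.229 0.23  0.23 ]
146 178 [64 62 59] [ 0.656 -0.156  0.292]
146 179 [31 35 31] [ 0.606 -0.18   0.25 ]
146 180 [10  2  6] [ 0.607 -0.179  0.249]
146 181 [11 10  3] [ 0.606 -0.181  0.245]
146 182 [11 19 12] [ 0.603 -0.182  0.24 ]
146 183 [16  5 11] [ 0.606 -0.182  0.239]
146 184 [15 18 16] [ 0.603 -0.183  0.234]
146 185 [19 25 22] [ 0.607 -0.182  0.234]
146 186 [20 17 18] [ 0.606 -0.183  0.23 ]
146 187 [5 3 6] [ 0.603 -0.184  0.226]
146 188 [15 12 13] [ 0.604 -0.184  0.224]
146 189 [10  3  9] [ 0.6   -0.187  0.217]
146 190 [18 20 22] [ 0.601 -0.187  0.215]
146 191 [4 8 7] [ 0.6   -0.188  0.211]
146 192 [56 49 50] [ 0.579 -0.198  0.191]
146 193 [119 112 103] [ 0.58  -0.198  0.188]
146 194 [126 116 109] [ 0.557 -0.209  0.167]
146 195 [121 114 105] [ 0.559 -0.208  0.165]
146 196 [118 110 103] [ 0.558 -0.209  0.161]
146 197 [127 119 110] [ 0.56  -0.209  0.159]
146 198 [81 74 72] [ 0.56  -0.21   0.156]
146 199 [44 39 38] [ 0.381 -0.294 -0.001]
146 200 [57 49 53] [ 0.388 -0.291  0.001]
146 201 [45 42 34] [ 0.393 -0.29   0.00
[... 1339 characters left out ...]
38  0.289]
152 186 [26 22 24] [ 0.672 -0.139  0.286]
152 187 [25 22 23] [ 0.673 -0.139  0.283]
152 188 [16 15 19] [ 0.672 -0.14   0.281]
152 189 [16 13 13] [ 0.673 -0.14   0.279]
152 190 [5 5 8] [ 0.594 -0.176  0.211]
152 191 [91 82 76] [ 0.596 -0.175  0.21 ]
152 192 [157 140 132] [ 0.587 -0.18   0.199]
152 193 [158 146 133] [ 0.589 -0.179  0.198]
152 194 [159 145 134] [ 0.594 -0.177  0.199]
152 195 [140 129 116] [ 0.595 -0.177  0.197]
152 196 [131 122 110] [ 0.595 -0.178  0.194]
152 197 [129 119 110] [ 0.595 -0.178  0.191]
152 198 [184 168 154] [ 0.593 -0.179  0.186]
152 199 [83 76 70] [ 0.381 -0.275  0.001]
152 200 [80 73 72] [ 0.385 -0.274  0.001]
152 201 [54 48 45] [ 0.392 -0.271  0.003]
```

The depth data shows the real fingertip about 21 mm above the reported TCP: 0.220 against 0.198 at the start, and 0.207 against 0.185 now. The finger therefore passed over the arm without touching it. I'll allow for that offset by backing off, going lower and pushing again.

Request:
{"method": "drive_tool", "body": {"moves": [-0.4,0,0,0,0,-0.7,0,0,0,0,-0.7,0,0,0,0,-0.7,0,0.3,0,0,-0.7,0,0.5,0,0]}}

```text
time_s: 4.88
tool_pos: [0.6118, -0.2015, 0.1639]
tool_rot: [-180.0, -0.1, 139.9]
force: [0.1, 0.5, 0.1]
grip_width: 0.0005
grasp_force: 0.0
```

Request:
{"method": "drive_tool", "body": {"moves": [0.1,0,0,0,0,0.2,0,0,0,0,0.3,0,0,0,0,0.35,0,0,0,0,0.35,0,0,0,0]}}

```text
time_s: 5.5
tool_pos: [0.6018, -0.1929, 0.1654]
tool_rot: [180.0, 0.0, 139.9]
force: [0.7, -0.6, -0.1]
grip_width: 0.0004
grasp_force: 0.0
```

Request:
{"method": "drive_tool", "body": {"moves": [0.05,0,0,0,0,0.1,0,0,0,0,0.15,0,0,0,0,0.2,0,0,0,0,0.2,0,0,0,0]}}

```text
time_s: 6.12
tool_pos: [0.5956, -0.1883, 0.1653]
tool_rot: [-180.0, 0.0, 139.9]
force: [2.8, -3.0, -1.9]
grip_width: 0.0003
grasp_force: 2.0
```

Request:
{"method": "drive_tool", "body": {"moves": [0.04,0,0,0,0,0.08,0,0,0,0,0.12,0,0,0,0,0.12,0,0,0,0]}}

```text
time_s: 6.62
tool_pos: [0.5916, -0.1849, 0.1652]
tool_rot: [-180.0, -0.0, 139.9]
force: [2.7, -2.7, -0.3]
grip_width: 0.0003
grasp_force: 1.8
```

```bash
cat > line.py <<'E'
import sys
from h import *
from mv import rows
rows([])
def meas(p,d):
    C=cloud("scene",d); X,Y,H=C[...,0],C[...,1],C[...,2]
    w=(d>0)&(p.min(-1)>90)&(X>.5)&(X<.72)&(Y>-.3)&(Y<-.03)
    B=C[w&(H>.197)&(H<.203)]
    vx,vy,x0,y0=cv2.fitLine(B[:,:2].astype(np.float32),cv2.DIST_HUBER,0,.005,.005).ravel(); print("upper",len(B),np.degrees(np.arctan2(vy,vx)).round(2),x0,y0)
    B=C[(d>0)&(p.min(-1)>90)&(H>.155)&(H<.178)&(Y>-.5)&(Y<.2)&(X>.25)&(X<.62)&~((abs(X-.6665)<.03)&(abs(Y+.083)<.03))]
    print("lens-z pts",len(B),B.mean(0))
    st=C[(d>0)&(H>.2035)&(H<.215)&(p.min(-1)>90)]
    for nm,c in(("hub",(.6665,-.083)),("elbow",(.545,-.215))):
        q=st[np.hypot(st[:,0]-c[0],st[:,1]-c[1])<.035]; print(nm,len(q),q.mean(0).round(4) if len(q) else "")
z=np.load("scene0.npz"); meas(z["p"],z["d"])
p,d=env.read_camera("scene"); np.savez("scene_l.npz",p=p,d=d); meas(p,d)
E
python3 line.py
```

```text
at [ 0.5916 -0.1849  0.1652] [-1.7999e+02 -2.0000e-02  1.3992e+02] t 6.62 F [ 2.7 -2.7 -0.3]
upper 281 49.61 0.6109309 -0.152002
lens-z pts 1361 [ 0.49748677 -0.35050831  0.16708022]
hub 106 [ 0.6686 -0.08    0.2058]
elbow 28 [ 0.5544 -0.2194  0.2056]
upper 161 43.76 0.6343028 -0.11737706
lens-z pts 1085 [ 0.47714889 -0.34566937  0.16681576]
hub 108 [ 0.6692 -0.0795  0.2058]
elbow 0
```

```bash
cat > ring.py <<'E'
from h import *
from mv import rows
P=np.array([.6665,-.083])
def ring(p,d,n="top"):
    C=cloud(n,d); H=C[...,2]
    k=((d>0)&(H>.15)&(H<.18)&(C[...,0]>.25)&(C[...,0]<.65)&(p.min(-1)>110)).astype(np.uint8)
    nn,l,st,ce=cv2.connectedComponentsWithStats(k); i=1+np.argmax(st[1:,4])
    Q=C[l==i][:,:2]
    from scipy.optimize import least_squares
    hull=cv2.convexHull(Q.astype(np.float32))[:,0]
    # circle of 58 mm fit to hull points
    f=lambda c:np.hypot(*(hull-c).T)-.058
    s=least_squares(f,Q.mean(0),loss="soft_l1",f_scale=.002); return s.x,st[i]
def solve(L):
    # upper arm angle with elbow on the clockwise-of-lens side seen so far
    v=L-P; r=np.hypot(*v); return np.degrees(np.arctan2(v[1],v[0])),r
if __name__=="__main__":
    rows([])
    z=np.load("top0.npz"); print(ring(z["p"],z["d"]))
    p,d=env.read_camera("top"); np.savez("top_l.npz",p=p,d=d); L,st=ring(p,d); print(L,st)
    for q in(ring(z["p"],z["d"])[0],L): print(solve(q))
E
python3 ring.py
```

```text
at [ 0.5916 -0.1849  0.1652] [-1.7999e+02 -3.0000e-02  1.3992e+02] t 6.67 F [ 1.4 -3.2 -0.5]
(array([ 0.48332577, -0.37515788]), array([ 357,  166,   89,   49, 1820], dtype=int32))
[ 0.46004609 -0.3596798 ] [ 393  179   48   45 1662]
(np.float64(-122.08647892658469), np.float64(0.34483187478783606))
(np.float64(-126.72969397087361), np.float64(0.34521722375020153))
```

The upper arm has turned -4.6°, close to the planned -5.1°, and its radius is unchanged. I'll back off, lift, and go to the start of the lens-arm push.

Request:
{"method": "drive_tool", "body": {"moves": [-0.4,0,0,0,0,-0.8,0,0,0,0,-0.8,0,-0.5,0,0,-0.8,0,-1.2,0,0,-0.8,0,-1.2,0,0]}}

```text
time_s: 7.35
tool_pos: [0.6173, -0.2051, 0.2166]
tool_rot: [179.8, 0.2, 140.0]
force: [-0.2, -0.0, 0.3]
grip_width: 0.0007
grasp_force: 0.0
```

```bash
python3 mv.py .533,-.298,.215,152 .533,-.298,.139,152
```

```text
at [ 0.6173 -0.2051  0.2166] [1.7982e+02 1.7000e-01 1.3995e+02] t 7.35 F [-0.2 -0.   0.3]
[0.533, -0.298, 0.215, 152.0] -> [ 0.12 -3.13  0.03] -1.2
[0.533, -0.298, 0.139, 152.0] -> [ 0.12 -3.14  1.93] -1.2
```

Request:
{"method": "drive_tool", "body": {"moves": [0.1,-1.2,0,-0.6,0,0.1,-2.4,0,-1.2,0,0.1,-3.1,0,-1.2,0,0.1,-3.1,1,-1.2,0,0.1,-3.1,1.9,-1.2,0]}}

```text
time_s: 7.98
tool_pos: [0.5328, -0.2968, 0.1363]
tool_rot: [179.9, -0.0, 151.9]
force: [0.2, 0.6, 0.0]
grip_width: 0.0005
grasp_force: 0.0
```

```bash
cat > arc.py <<'E'
# finger poses for lens dirs: finger sits 35/16 mm behind the bar, 80 mm out
import sys
from mv import *
E=np.array([.540,-.211]); 
def pose(a,off,r=.08,yaw=None):
    t=np.radians(a); u=np.array([np.cos(t),np.sin(t)]); n=np.array([-u[1],u[0]])
    q=E+r*u+off*n; return [*q.round(4),.139,a-90 if yaw is None else yaw]
rows([pose(float(a),float(sys.argv[1])) for a in sys.argv[2:]])
E
python3 arc.py .016 241.8 236 230 224 218 212
```

```text
at [ 0.5328 -0.2968  0.1363] [ 1.7988e+02 -4.0000e-02  1.5189e+02] t 7.97 F [0.2 0.6 0. ]
[np.float64(0.5163), np.float64(-0.2891), 0.139, 151.8] -> [ 0.45 -0.02 -0.07] 0.01
[np.float64(0.5085), np.float64(-0.2863), 0.139, 146.0] -> [ 0.66 -0.05 -0.07] 0.59
[np.float64(0.5008), np.float64(-0.2826), 0.139, 140.0] -> [ 0.87 -0.06 -0.07] 1.19
[np.float64(0.4936), np.float64(-0.2781), 0.139, 134.0] -> [ 1.08 -0.05 -0.07] 1.79
[np.float64(0.4868), np.float64(-0.2729), 0.139, 128.0] -> [ 1.3  -0.01 -0.07] 2.39
[np.float64(0.4806), np.float64(-0.267), 0.139, 122.0] -> [ 1.5   0.04 -0.07] 2.99
```

Request:
{"method": "drive_tool", "body": {"moves": [0.25,0,0,0,0,0.45,0,0,0,0,0.66,-0.05,0,0.6,0,0.87,-0.06,0,1.2,0,1.08,-0.05,0,1.8,0]}}

```text
time_s: 8.6
tool_pos: [0.4953, -0.2794, 0.1395]
tool_rot: [179.8, 0.2, 133.7]
force: [1.0, -0.3, -0.4]
grip_width: 0.0006
grasp_force: 0.4
```

```bash
python3 arc.py .016 218 212 206 200 194; python3 ring.py | tail -3
```

```text
at [ 0.4953 -0.2794  0.1395] [179.85   0.19 133.72] t 8.6 F [ 1.  -0.3 -0.4]
[np.float64(0.4868), np.float64(-0.2729), 0.139, 128.0] -> [ 0.26 -0.04  0.01] 0.57
[np.float64(0.4806), np.float64(-0.267), 0.139, 122.0] -> [ 0.48 -0.05  0.01] 1.17
[np.float64(0.4751), np.float64(-0.2605), 0.139, 116.0] -> [ 0.69 -0.04  0.01] 1.77
[np.float64(0.4703), np.float64(-0.2534), 0.139, 110.0] -> [ 0.9  -0.    0.01] 2.37
[np.float64(0.4662), np.float64(-0.2459), 0.139, 104.0] -> [1.11 0.05 0.01] 2.97
[ 0.46348226 -0.23694525] [359 172  34  46 230]
(np.float64(-122.08647892658469), np.float64(0.34483187478783606))
(np.float64(-142.82751401481767), np.float64(0.2547848959029083))
```

Request:
{"method": "drive_tool", "body": {"moves": [0.24,-0.03,0,0.6,0,0.46,-0.05,0,1.2,0,0.67,-0.04,0,1.8,0,0.88,0,0,2.4,0,1.1,0.05,0,3,0]}}

```text
time_s: 9.28
tool_pos: [0.4663, -0.2466, 0.1391]
tool_rot: [179.8, 0.1, 103.8]
force: [0.5, -0.3, -0.8]
grip_width: 0.0008
grasp_force: 0.4
```

```bash
python3 arc.py .016 188 182 176 170 164
python3 - <<'E'
from h import *
p,d=env.read_camera("scene"); cv2.imwrite("pics/s3.png",cv2.resize(p[...,::-1],(800,600)))
E
```

```text
at [ 0.4663 -0.2466  0.1391] [1.798e+02 8.000e-02 1.038e+02] t 9.28 F [ 0.5 -0.3 -0.8]
[np.float64(0.463), np.float64(-0.238), 0.139, 98.0] -> [ 0.23 -0.03  0.  ] 0.58
[np.float64(0.4606), np.float64(-0.2298), 0.139, 92.0] -> [ 0.44 -0.04  0.  ] 1.18
[np.float64(0.4591), np.float64(-0.2214), 0.139, 86.0] -> [ 0.65 -0.02  0.  ] 1.78
[np.float64(0.4584), np.float64(-0.2129), 0.139, 80.0] -> [0.86 0.01 0.  ] 2.38
[np.float64(0.4587), np.float64(-0.2043), 0.139, 74.0] -> [1.07 0.07 0.  ] 2.98
```

View pics/s3.png

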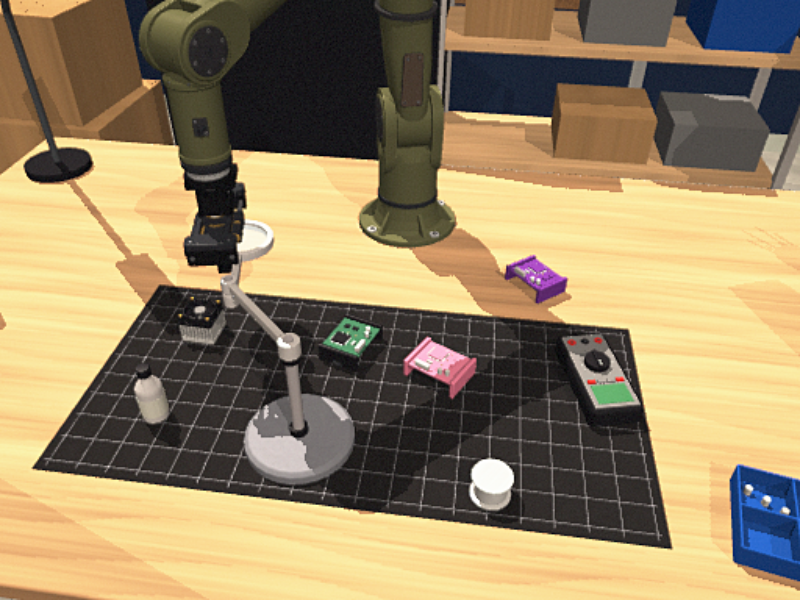

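The lens arm now points back toward the robot, with the ring at about (255,240). The stand and board have not moved, so I'll continue.

Request:
{"method": "drive_tool", "body": {"moves": [0.23,-0.03,0,0.6,0,0.44,-0.04,0,1.2,0,0.65,-0.02,0,1.8,0,0.86,0.01,0,2.4,0,1.07,0.07,0,3,0]}}

```text
time_s: 9.95
tool_pos: [0.4581, -0.2044, 0.1385]
tool_rot: [179.9, -0.0, 73.9]
force: [-0.1, -0.7, 0.5]
grip_width: 0.0005
grasp_force: 0.4
```

```bash
python3 arc.py .016 158 152 146 140 134
```

```text
at [ 0.4581 -0.2044  0.1385] [ 1.7989e+02 -3.0000e-02  7.3860e+01] t 9.95 F [-0.1 -0.7  0.5]
[np.float64(0.4598), np.float64(-0.1959), 0.139, 68.0] -> [ 0.22 -0.02 -0.01] 0.59
[np.float64(0.4619), np.float64(-0.1876), 0.139, 62.0] -> [ 0.43 -0.03 -0.01] 1.19
[np.float64(0.4647), np.float64(-0.1795), 0.139, 56.0] -> [ 0.64 -0.01 -0.01] 1.79
[np.float64(0.4684), np.float64(-0.1718), 0.139, 50.0] -> [ 0.86  0.02 -0.01] 2.39
[np.float64(0.4729), np.float64(-0.1646), 0.139, 44.0] -> [ 1.06  0.08 -0.01] 2.99
```

Request:
{"method": "drive_tool", "body": {"moves": [0.22,-0.02,0,0.6,0,0.43,-0.03,0,1.2,0,0.64,-0.01,0,1.8,0,0.86,0.02,0,2.4,0,1.0,0.06,0,2.8,0]}}

```text
time_s: 10.58
tool_pos: [0.4715, -0.1661, 0.1383]
tool_rot: [180.0, -0.1, 46.0]
force: [-0.8, 0.6, 1.0]
grip_width: 0.0002
grasp_force: 0.4
```

```bash
python3 arc.py .016 130 127 124 122
python3 - <<'E'
from h import *
from ring import ring,solve
for n in("top","scene"):
    p,d=env.read_camera(n); L,st=ring(p,d,n); print(n,L,st,solve(L))
E
```

```text
at [ 0.4715 -0.1661  0.1383] [ 1.7997e+02 -7.0000e-02  4.5950e+01] t 10.57 F [-0.8  0.6  1. ]
[np.float64(0.4763), np.float64(-0.16), 0.139, 40.0] -> [ 0.19 -0.02 -0.02] 0.6
[np.float64(0.4791), np.float64(-0.1567), 0.139, 37.0] -> [ 0.3  -0.03 -0.02] 0.9
[np.float64(0.482), np.float64(-0.1536), 0.139, 34.0] -> [ 0.41 -0.03 -0.02] 1.2
[np.float64(0.484), np.float64(-0.1516), 0.139, 32.0] -> [ 0.48 -0.03 -0.02] 1.4
top [ 0.41948912 -0.0941834 ] [ 290  193   42   45 1179] (np.float64(-177.40770736594246), np.float64(0.2472639190282579))
scene [ 0.42409814 -0.0902401 ] [ 155  154   74   36 1276] (np.float64(-178.28918762970784), np.float64(0.24250995823568322))
```

Request:
{"method": "drive_tool", "body": {"moves": [0.1,-0.01,0,0.3,0,0.2,-0.02,0,0.6,0,0.3,-0.03,0,0.9,0,0.41,-0.03,0,1.2,0,0.48,-0.03,0,1.4,0]}}

```text
time_s: 11.3
tool_pos: [0.4838, -0.1518, 0.1378]
tool_rot: [180.0, -0.0, 32.0]
force: [-0.1, 0.5, -0.1]
grip_width: 0.0004
grasp_force: 0.3
```

```bash
cat > r2.py <<'E'
from h import *
from ring import ring,solve
for n in("top","scene"):
    p,d=env.read_camera(n); np.savez(f"{n}_e.npz",p=p,d=d); L,st=ring(p,d,n); print(n,L,st,"to chip mm",((np.array([.458,-.0605])-L)*1000).round(1))
E
python3 arc.py .016 120 119 118; python3 r2.py
```

```text
at [ 0.4838 -0.1518  0.1378] [ 1.7999e+02 -4.0000e-02  3.1960e+01] t 11.3 F [-0.1  0.5 -0.1]
[np.float64(0.4861), np.float64(-0.1497), 0.139, 30.0] -> [ 0.08 -0.01 -0.03] 0.2
[np.float64(0.4872), np.float64(-0.1488), 0.139, 29.0] -> [ 0.11 -0.02 -0.03] 0.3
[np.float64(0.4883), np.float64(-0.1479), 0.139, 28.0] -> [ 0.15 -0.02 -0.03] 0.4
top [ 0.44994119 -0.06933471] [ 280  181   42   45 1093] to chip mm [8.1 8.8]
scene [ 0.45212062 -0.06726508] [ 156  160   80   32 1361] to chip mm [5.9 6.8]
```

Request:
{"method": "drive_tool", "body": {"moves": [0.04,0,0,0.1,0,0.08,-0.01,0,0.2,0,0.12,-0.02,0,0.3,0,0.12,-0.02,0,0.3,0]}}

```text
time_s: 11.9
tool_pos: [0.4875, -0.1481, 0.1371]
tool_rot: [-180.0, -0.0, 28.9]
force: [0.5, -1.1, 0.4]
grip_width: 0.0002
grasp_force: 0.0
```

Request:
{"method": "drive_tool", "body": {"moves": [-0.2,0,0,0,0,-0.6,0,0,0,0,-1.1,0,0,0,0,-1.1,0,-1,0,0,-1.1,0,-2.5,0,0]}}

```text
time_s: 12.52
tool_pos: [0.4461, -0.1701, 0.2368]
tool_rot: [-179.8, 0.1, 28.8]
force: [2.4, -0.1, 0.2]
grip_width: 0.0004
grasp_force: 0.0
```

```bash
python3 r2.py; python3 mv.py .42,-.35,.3,32 .42,-.4,.35,32
```

```text
top [ 0.45966832 -0.06453958] [ 278  175   64   47 1569] to chip mm [-1.7  4. ]
scene [ 0.46075742 -0.06151174] [ 156  162   82   31 1386] to chip mm [-2.8  1. ]
at [ 0.4513 -0.1716  0.2431] [179.7   -0.55  28.84] t 12.62 F [0.2 0.5 0. ]
[0.42, -0.35, 0.3, 32.0] -> [-2.82  3.54 -1.43] -0.32
[0.42, -0.4, 0.35, 32.0] -> [-3.41  4.64 -2.68] -0.32
```

Request:
{"method": "drive_tool", "body": {"moves": [0,0,-1,0,0,-1,1.2,-1.6,0,0,-3,3.6,-1.6,0,0,-3.4,4.6,-2.4,0,0,-3.4,4.6,-2.4,0,0]}}

```text
time_s: 13.25
tool_pos: [0.4168, -0.3991, 0.3341]
tool_rot: [179.9, -0.1, 28.8]
force: [0.4, 0.0, -0.5]
grip_width: 0.0006
grasp_force: 0.0
```

```bash
python3 r2.py; python3 mv.py
python3 - <<'E'
import cv2,numpy as np
p=np.load("top_e.npz")["p"]; q=np.load("scene_e.npz")["p"]
cv2.imwrite("pics/fin.png",np.hstack([cv2.resize(p[90:270,240:440,::-1],(400,360)),cv2.resize(q[120:320,20:240,::-1],(396,360))]))
E
```

```text
top [ 0.4596991  -0.06458406] [ 278  169   76   53 1752] to chip mm [-1.7  4.1]
scene [ 0.46024359 -0.06150324] [ 156  162   82   31 1385] to chip mm [-2.2  1. ]
at [ 0.4147 -0.403   0.3333] [179.8    0.32  28.29] t 13.35 F [-0.4 -0.  -0.3]
```

View pics/fin.png

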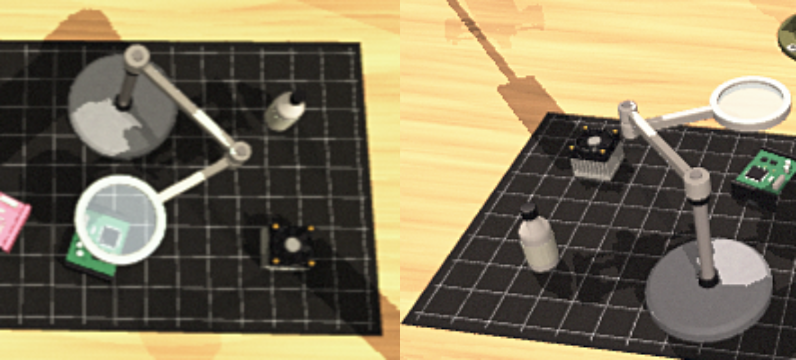

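The lens (ring at crop (120,220)) is over the board. Both cameras put its middle within about 4 mm of the chip, everything else is in place, and the hand is clear.

```bash
python3 -c "
from cell import env
print(env.sign_off())"
```

```text
the job is handed in; nothing more can be done
None
```

The job is handed in: the lens is centred over the large chip to within about 4 mm by both cameras, I saw no shift of the stand, board or other items, and the hand is clear of everything; the judge returned no verdict.

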